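# Nip and proof-load the clamp screw of a light-gate carriage

## Task

Slide the light-gate carriage along its track until it is right up against the end stop, with its clamp lever still slack. Then, leaving it there, swing the clamp lever clockwise until it nips, load it to about 0.8 N m (never past 1.2 N m) and keep that load on for a full second or more to prove that the screw holds without giving. Let go with the carriage against the stop and the lever left nipped, and do not disturb the loose things lying around.

Things in the scene. Friction and masses are not known exactly. Their poses are not given: they have to be found in the camera images.
- rig: Bench-top aluminium track, 50 mm wide, 440 mm long, fixed to the table; origin on the table under the track's middle. Its y axis runs along the track towards the end stop (a dark steel block 56 x 20 x 45 mm standing on the track, its top 83 mm above the table); its -x side faces the robot; z up.
- carriage (a joint): Where the grey carriage (84 mm across the track, 70 mm along it, top 72 mm above the table, black forked light gate on its far side) stands along the track, m; grows along the rig's +y. 0.160 is against the end stop. Slides with about 4 N of friction and stays where it is left.
- post_mid (a point): Point on the axis of the carriage's upright plain steel post (16 mm diameter, top 167 mm above the table, on the side away from the robot), 140 mm above the table; the carriage can be pushed or drawn along the track by this post.
- screw_axis (a point): Point on the upright axis of the clamp screw on the carriage, 115 mm above the table, level with the middle of the lever's peg; 46 mm from the post towards the robot.
- peg_mid (a point): Middle of the upright black peg at the end of the clamp lever: 20 mm diameter, 42 mm tall, from 89 to 131 mm above the table, at 60 mm from the screw axis. The steel lever arm beneath it is 12 mm wide and lies 89 to 98 mm above the table.
- lever (a joint): Swing of the clamp lever, rad; grows clockwise seen from above; 0 where it nips, negative while slack (down to -1.25). Nipped, it points across the track to the robot, give or take 0.25 rad, differing at each start; slack, the peg lies back towards the rig's -y. It swings with 0.06 N m of friction and stays put. From nip to 0.8 N m the peg gives about 3 mm in all.
- screw (a joint): Elastic twist of the nipped screw under load, rad, positive clockwise seen from above; it is the torque divided by 60 N m per rad (0.8 N m gives 0.013 rad, 1.2 N m gives 0.020 rad) and springs back to 0. A single reading is noisy by about 0.008 rad, so the force felt at the lever is the better guide.
- weights_mid (a point): Loose bystander: brass weight, 44 mm diameter, 50 mm tall, upright beside the track; its middle.
- foot_mid (a point): Loose bystander: steel levelling foot, 36 mm diameter, 45 mm tall, upright beside the track; its middle.
- pulley_mid (a point): Loose bystander: grey plastic pulley, 56 mm diameter, 20 mm tall, lying flat beside the track; its middle.
- block_mid (a point): Loose bystander: plain wooden block 50 x 90 x 30 mm on the table; its middle.

How it is judged:
By the outcome, as a careful person would: the job done as asked, in the order asked, and still so for the second after the job is handed in, with the robot touching nothing.
It also fails if it takes over 61 s, if anything falls off the work surface, if the arm or the gripper's body presses on something with over 40 N, if the wrist force passes 120 N, or if a joint passes its speed limit or range.

## Robot

A 6-joint arm with a two-finger parallel gripper is mounted at the origin on the work surface. World frame = base frame: x ahead of the robot, y to its left, z up, the work surface at z = 0. Lengths are in mm, angles in rad, forces in N, time in s.
With the tool pointing down it reaches from about 275 to 750 mm from the base axis. Payload 10.2 kg.
Tool frame: the origin (TCP) lies midway between the tips of the shut fingers; the grasp point (between the pads) lies 19 mm behind it (ctrl.tcp_to_grasp is the z of the grasp point in the tool frame, in mm); z points along the fingers, y is the direction in which the jaws open and shut (so a half turn about z gives the same grasp; the last joint's range is limited). The gripper opens to 85 mm and grips with 20 to 120 N. Pads are 22 mm wide; open, the fingers measure 114 mm over their backs; the gripper's body (76 mm by 85 mm) begins 54 mm behind the grasp point. The pads swing forward as they close: fully open they stand 13 mm farther back than shut.
Start: joints at [-1.378, 0.313, 1.498, -0, 1.331, -0.223], TCP at [212.047, -480.278, 231.294] pointing down, gripper open.
Joint ranges: [-2.94, 2.94], [-0.97, 2.17], [0.19, 2.56], [-1.23, 4.37], [0.02, 3.11], [-2.88, 2.88]. Speed limits (rad/s): [2.39, 2.39, 3.01, 3.14, 3.14, 3.14].

## Interface

Orientations are given as a unit quaternion [w, x, y, z].
In Python, from rig import sensors, capture, order, ctrl gives the robot as it stands. The module is installed in compiled form; this text tells all that it offers.
- The arm moves only by the tool play_rows, never from a script. Its argument "deltas" is a list of rows, each a list of 7 numbers: the shift along the world's x, y, z in units of 40 mm (1.0 is 40 mm), then the turn, a rotation vector about the world's x, y, z in units of 6 degrees (1.0 is 6 degrees), then the opening, from -1 (shut) to 1 (fully open). A call has 1 to 8 rows; each row shifts and turns the commanded pose from where the row before left it; what a row does not reach is not made up. A row lasts 1/12 s, in which the tool goes at most 41.7 mm and 7.16 degrees, less where a joint would pass 70% of its speed; a pose out of reach is approached as far as the arm can. A call is refused whole if a number of a shift passes 1 or a number of a turn 1, either way. A call with a gripper value outside its range is refused whole. The fingers move at their own pace and stop on an object; "squeeze" is the grip in N (left out, the last holds). Time passes only in rows, so rows that do not move let the fingers close. It gives the time, the measured TCP pose, the force and the opening at its end, in the units of the state.
- sensors.sense(): the state, without advancing time (a new reading comes with each control period).
- capture(name): name is "scene" or "top" or "wrist"; returns a dict with "pixels" (480x640x3 uint8, red, green, blue), "z_map" (480x640 float32, mm along the optical axis (not along the pixel's ray), 0 where there is no reading), "fx", "fy", "cx", "cy" (pixels), "eye" and "rotation" of the camera in the world; the wrist camera has in their place "tool_from_camera" (4x4, takes a point from camera to tool coordinates, whose origin is the TCP and whose axes are the flange's). Camera axes: x right, y down, z forward; pixel columns grow to the right and rows downward; lengths in mm; the calibration is good to about 2 mm. A picture is of the moment at which its call begins: read the wrist's pose just before it.
- order.finish_job(): hands the job in, once; it reports no verdict.
The state is a dict: "time_s": time; "joints": joint angles; "dq": joint speeds; "tau": joint torques, N m; "eef_pos": TCP position; "ee_rot": TCP orientation; "force": force on the tool from outside, world axes, zero at the start; "wrist_torque": the same for the moment, N m; "grip_width": opening from 0.0 (shut) to 1.0 (fully open).
Only numpy, scipy, OpenCV 4.12 (cv2) and the standard library are available. Lean on these libraries where they do the work, as an engineer would, in place of code of your own. Each camera call takes 0.05 s, during which the arm holds its last target. There are 200 camera calls.

## Working session

There is one attempt and no reset: what is moved stays moved. The work goes in short steps, Python scripts to look and compute and a tool call to move; the robot and the scene stay as the last step left them, time stands still between calls to the robot, and variables do not carry over. Pictures are saved under pics/ and viewed, about 8 in all and at most 12, crops included, and the job is handed in when it is done.

Besides the shell and the picture viewer there is one more tool, called as name(argument=value, ...), one argument or row to a line, values as JSON. play_rows: Moves the arm, as the interface text tells. Its arguments: {"type":"object","properties":{"deltas":{"type":"array","items":{"type":"array","items":{"type":"number"}}},"squeeze":{"type":"number"}},"required":["deltas"]}

```bash
mkdir -p pics; python3 - <<'E'
from rig import sensors,capture
import cv2,numpy as np
s=sensors.sense();print(s)
for n in("scene","top"):
    c=capture(n);cv2.imwrite(f"pics/{n}0.png",c["pixels"][:,:,::-1]);np.savez(f"pics/{n}0.npz",**c)
    print(n,{k:np.round(v,4).tolist() for k,v in c.items() if k not in("pixels","z_map")})
E
```

```text
{'time_s': 0.0, 'joints': array([-1.37839756e+00,  3.13439454e-01,  1.49844790e+00, -3.54503831e-07,
        1.33099581e+00, -2.23414813e-01]), 'dq': array([ 5.60824296e-04,  4.06751187e-04, -1.89047870e-03, -1.03812068e-03,
       -3.92097875e-05,  9.32924406e-04]), 'tau': array([-8.38709657e-04, -4.12260497e+01, -2.59741509e+01, -2.39042110e-04,
        4.16014896e-03,  1.05536725e-05]), 'eef_pos': array([ 211.99613821, -480.00972953,  230.73639883]), 'ee_rot': array([-6.45183626e-04,  9.78464910e-01,  2.06412217e-01,  9.83415207e-06]), 'force': array([-0.16406215,  0.63389053,  0.19113876]), 'wrist_torque': array([ 0.00265756, -0.05172357,  0.03849255]), 'grip_width': 1.0018183473238693}
scene {'fx': 544.8331, 'fy': 544.8331, 'cx': 319.7622, 'cy': 248.1737, 'eye': [1151.6576, 475.1651, 630.0179], 'rotation': [-0.186, 0.3291, 0.8153, -0.4385]}
top {'fx': 564.0325, 'fy': 564.0325, 'cx': 318.5355, 'cy': 252.6426, 'eye': [349.484, -123.2138, 1288.9696], 'rotation': [-0.0699, 0.7118, -0.6958, 0.0653]}
```

View pics/scene0.png

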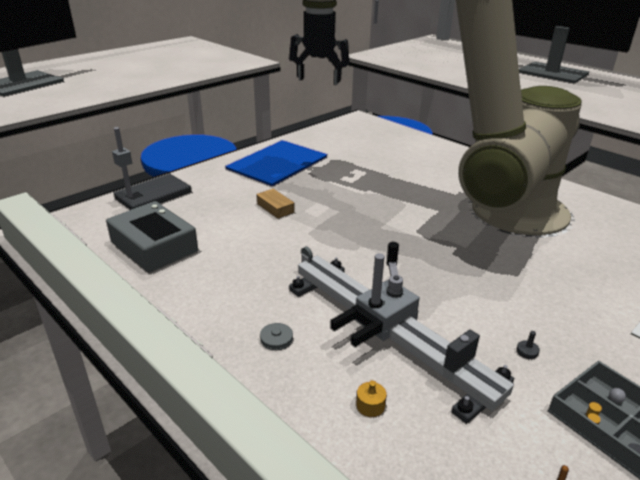

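View pics/top0.png

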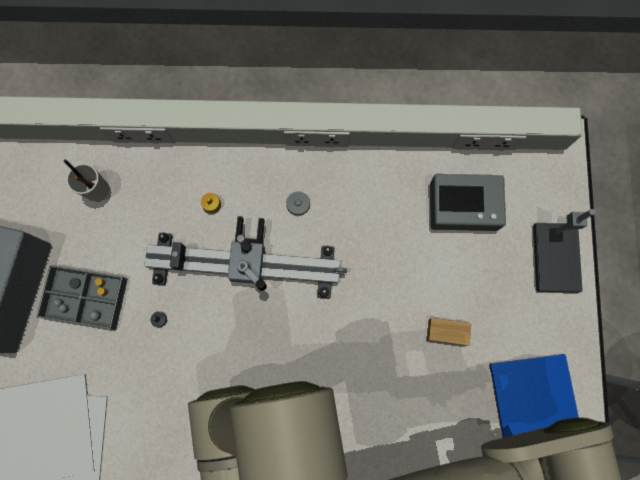

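The scene view shows the carriage mid-track, with post (378,280), peg (392,255) and stop (462,350). In the top view the stop is at (177,256), the carriage at (246,260), the post top near (245,243), the screw near (243,267) and the peg near (262,285). The bystanders are weight (210,202), pulley (298,203), foot (159,320) and block (449,331). Next I'll zoom in and measure.

```bash
cat > h.py <<'E'
import numpy as np,cv2
from scipy.spatial.transform import Rotation as R
def rot(q): return R.from_quat(np.r_[q[1:],q[0]]).as_matrix()
def ray(c,u,v): return rot(c["rotation"])@np.array([(u-c["cx"])/c["fx"],(v-c["cy"])/c["fy"],1.])
def onz(c,u,v,z):
    d=ray(c,u,v);return c["eye"]+d*(z-c["eye"][2])/d[2]
def cloud(c):
    v,u=np.mgrid[0:480,0:640];z=c["z_map"]
    P=np.stack([(u-c["cx"])/c["fx"]*z,(v-c["cy"])/c["fy"]*z,z],-1)
    W=P@rot(c["rotation"]).T+c["eye"];W[z==0]=np.nan;return W
E
python3 - <<'E'
from h import *
t=dict(np.load("pics/top0.npz"));s=dict(np.load("pics/scene0.npz"))
a=cv2.resize(t["pixels"][225:305,140:350],None,fx=3.8,fy=3.8,interpolation=cv2.INTER_CUBIC)
cv2.imwrite("pics/crop0.png",a[:,:,::-1])
W=cloud(t)
for n,(u,v),z in[("post",(245,243),167),("screw",(243,267),115),("peg",(262,285),131),("stop",(177,256),83),("car",(235,262),72),("track",(300,268),40),("tab",(300,320),0),("wt",(210,202),50),("foot",(159,320),45),("pulley",(298,203),20),("block",(449,331),30)]:
    print(n,onz(t,u,v,z).round(1),W[v,u].round(1))
W=cloud(s)
for n,(u,v) in[("post",(378,257)),("peg",(393,245)),("stop",(464,337))]:print(n,W[v,u].round(1))
E
```

```text
post [583.5  36.7 167. ] [589.2  40.6 139.7]
screw [542.6  45.9 115. ] [545.   48.  100.4]
peg [503.1   2.4 131. ] [503.3   2.6 129.4]
stop [568.9 195.4  83. ] [569.4 196.2  80.1]
car [560.3  70.1  72. ] [559.8  69.6  75.1]
track [555.5 -71.4  40. ] [555.8 -71.3  38. ]
tab [442.2 -73.3   0. ] [442.2 -73.3   1.1]
wt [701.6 137.8  50. ] [705.5 140.7  36.2]
foot [431.9 234.9  45. ] [434.2 244.7  11.1]
pulley [712.2 -61.4  20. ] [712.9 -61.3  17.8]
block [ 423.4 -404.7   30. ] [ 423.4 -404.8   29.5]
post [600.6  49.6 165.5]
peg [510.6   9.9 129.1]
stop [574.9 201.   86.4]
```

View pics/crop0.png

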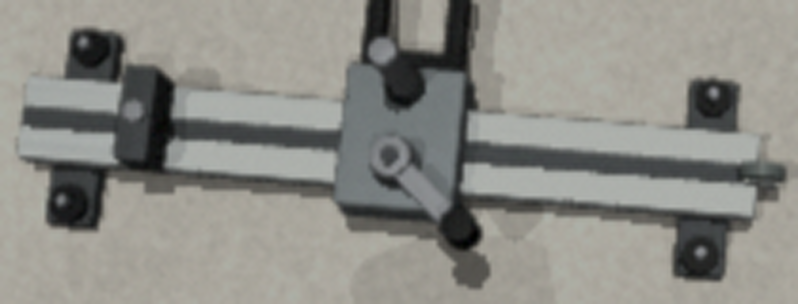

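```bash
cat > m.py <<'E'
from h import *
def meas(t,yc=50):
    px=lambda X,Y:(140+X/3.8,225+Y/3.8)
    W=cloud(t)
    def fit(n,lo,hi,box):
        m=(W[...,2]>lo)&(W[...,2]<hi)&(W[...,0]>box[0])&(W[...,0]<box[1])&(W[...,1]>box[2])&(W[...,1]<box[3])
        P=W[m][:,:2].astype(np.float32)
        print(n,len(P),np.round(cv2.minAreaRect(P),2).tolist() if 0 else [np.round(x,2) for x in cv2.minAreaRect(P)],P.mean(0).round(1));return P
    return W,fit
E
python3 - <<'E'
from m import *
t=dict(np.load("pics/top0.npz"));s=dict(np.load("pics/scene0.npz"))
for nm,c in(("top",t),("scene",s)):
    print(nm);W,fit=meas(c)
    fit("track",34,44,(510,610,-200,260))
    fit("stop",79,90,(520,620,170,230))
    fit("car",68,76,(500,640,-20,110))
    fit("peg",122,136,(480,560,-40,60))
    fit("post",155,175,(540,640,-20,100))
    fit("screwtop",100,125,(525,570,20,80))
px=lambda X,Y:(140+X/3.8,225+Y/3.8)
for n,X,Y,z in[("slotL",25,118,38),("slotR",742,173,38),("post",380,49,167),("screw",391,157,115),("pegtop",458,224,131),("pegtop2",463,232,110)]:print(n,onz(t,*px(X,Y),z).round(1))
E
```

```text
top
track 2754 [array([561.76,  47.13]), array([ 81.14, 425.68]), np.float64(0.12)] [562.8  36.8]
stop 205 [array([572.96, 199.48]), array([20.66, 55.88]), np.float64(87.27)] [572.  199.8]
car 759 [array([564.42,  48.79]), array([69.37, 83.81]), np.float64(86.61)] [565.5  50.1]
peg 72 [array([506.38,   7.23]), array([18.84, 17.45]), np.float64(6.7)] [506.2   7. ]
post 55 [array([593.74,  46.66]), array([14.57, 14.07]), np.float64(2.8)] [593.3  46.8]
screwtop 73 [array([539.41,  45.16]), array([41.44, 22.62]), np.float64(26.85)] [546.6  49.9]
scene
track 3617 [array([561.47,  44.46]), array([431.45,  95.96]), np.float64(89.54)] [571.1  79.4]
stop 366 [array([576.48, 201.4 ]), array([20.75, 59.06]), np.float64(86.99)] [578.3 202.2]
car 922 [array([567.45,  51.29]), array([71.55, 85.55]), np.float64(86.14)] [573.5  58.3]
peg 92 [array([510.66,   9.44]), array([18.81, 18.88]), np.float64(43.18)] [511.6  10.2]
post 94 [array([597.56,  49.4 ]), array([16.35, 15.47]), np.float64(53.96)] [599.2  50.3]
screwtop 67 [array([548.02,  49.37]), array([32.32, 20.61]), np.float64(25.19)] [552.3  52. ]
slotL [575.4 276.1  38. ]
slotR [ 551.9 -150.7   38. ]
post [593.9  47.4 167. ]
screw [544.   46.1 115. ]
pegtop [505.2   5.5 131. ]
pegtop2 [503.6   4.9 110. ]
```

Both views agree to about 4 mm, so I average them:
- Rig yaw is about −3.15°, with +y = (0.055, 0.998).
- The post is at about (596,48), the screw at about (550,50.5) and the peg at about (508,8).
- The travel to the stop is about 105 mm.

I'll push the post from its −y side with the fingers shut.

play_rows(
  deltas=[
    [0.6,0.76,0,0,0,-0.75,-1],
    [0.6,0.76,0,0,0,-0.75,-1],
    [0.6,0.76,0,0,0,-0.75,-1],
    [0.6,0.76,0,0,0,-0.75,-1],
    [0.6,0.76,0,0,0,-0.75,-1],
    [0.6,0.76,0,0,0,-0.75,-1],
    [0.6,0.76,0,0,0,0,-1],
    [0.6,0.76,0,0,0,0,-1],
  ],
  squeeze=40,
)

```text
time_s: 0.77
eef_pos: [404.8, -235.3, 231.2]
ee_rot: [-0.0, 1.0, -0.028, -0.0]
force: [0.5, -0.3, 0.4]
grip_width: -0.003
```

play_rows(
  deltas=[
    [0.6,0.76,0,0,0,0,-1],
    [0.6,0.76,0,0,0,0,-1],
    [0.6,0.76,0,0,0,0,-1],
    [0.6,0.76,0,0,0,0,-1],
    [0.6,0.76,0,0,0,0,-1],
    [0.6,0.76,0,0,0,0,-1],
    [0.6,0.6,0,0,0,0,-1],
    [0,0,0,0,0,0,-1],
  ],
)

```text
time_s: 1.43
eef_pos: [574.3, -26.5, 230.4]
ee_rot: [-0.001, 1.0, -0.025, -0.0]
force: [-0.0, -0.5, -1.3]
grip_width: 0.003
```

play_rows(
  deltas=[
    [0.52,0.8,0,0,0,0,-1],
    [0,0,-0.6,0,0,0,-1],
    [0,0,-0.6,0,0,0,-1],
    [0,0,-0.6,0,0,0,-1],
    [0,0,-0.5,0,0,0,-1],
    [0,0,0,0,0,0,-1],
    [0,0,0,0,0,0,-1],
  ],
)

```text
time_s: 2.02
eef_pos: [592.5, 1.1, 139.0]
ee_rot: [-0.0, 1.0, -0.028, -0.001]
force: [0.4, 0.3, 0.1]
grip_width: 0.004
```

```bash
python3 - <<'E'
from m import *
from rig import capture,sensors
s=sensors.sense();print(s["eef_pos"],s["force"])
c=capture("scene");np.savez("pics/scene1.npz",**c)
a=cv2.resize(c["pixels"][170:400,250:530],None,fx=2.5,fy=2.5,interpolation=cv2.INTER_CUBIC);cv2.imwrite("pics/s1.png",a[:,:,::-1])
E
```

```text
[592.45238992   1.05619468 139.02813053] [0.35812521 0.29527608 0.09406864]
```

View pics/s1.png

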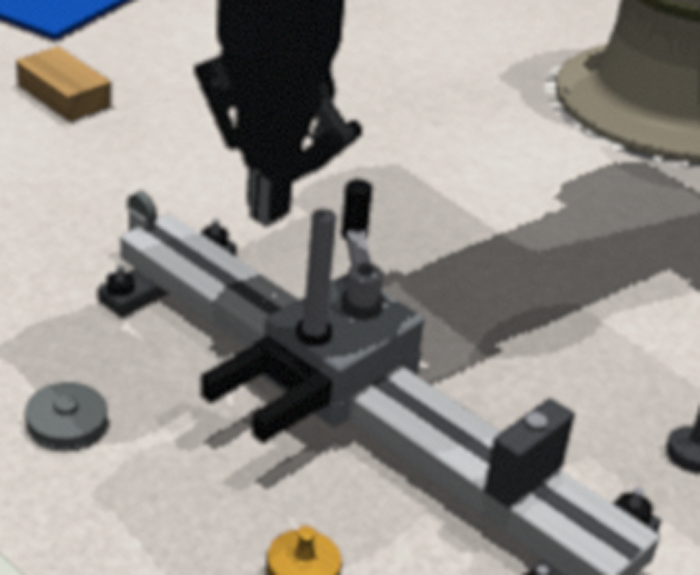

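The fingertips (crop 270,205) hang behind the post (crop 318,270) and clear of the lever, so I push along the track now.

play_rows(
  deltas=[
    [0.03,0.25,0,0,0,0,-1],
    [0.03,0.25,0,0,0,0,-1],
    [0.02,0.2,0,0,0,0,-1],
    [0.01,0.15,0,0,0,0,-1],
    [0.01,0.15,0,0,0,0,-1],
    [0.01,0.15,0,0,0,0,-1],
  ],
)

```text
time_s: 2.57
eef_pos: [597.6, 47.6, 140.1]
ee_rot: [0.0, 1.0, -0.028, 0.001]
force: [-0.6, -5.2, 3.4]
grip_width: -0.002
```

play_rows(
  deltas=[
    [0.01,0.2,0,0,0,0,-1],
    [0.01,0.2,0,0,0,0,-1],
    [0.01,0.2,0,0,0,0,-1],
    [0.01,0.2,0,0,0,0,-1],
  ],
)

```text
time_s: 2.9
eef_pos: [599.5, 79.5, 140.1]
ee_rot: [0.001, 1.0, -0.028, 0.001]
force: [1.0, -4.8, 4.1]
grip_width: 0.0
```

play_rows(
  deltas=[
    [0.01,0.2,0,0,0,0,-1],
    [0.01,0.2,0,0,0,0,-1],
    [0.01,0.2,0,0,0,0,-1],
    [0.01,0.15,0,0,0,0,-1],
    [0.01,0.15,0,0,0,0,-1],
    [0.01,0.1,0,0,0,0,-1],
  ],
)

```text
time_s: 3.4
eef_pos: [601.7, 119.8, 139.9]
ee_rot: [0.0, 1.0, -0.028, 0.001]
force: [-0.4, -4.4, 3.3]
grip_width: 0.002
```

play_rows(
  deltas=[
    [0,0.06,0,0,0,0,-1],
    [0,0.05,0,0,0,0,-1],
    [0,0.05,0,0,0,0,-1],
  ],
)

```text
time_s: 3.65
eef_pos: [601.4, 125.7, 139.4]
ee_rot: [0.0, 1.0, -0.028, 0.0]
force: [2.7, -4.8, 2.1]
grip_width: -0.004
```

play_rows(
  deltas=[
    [0,0.05,0,0,0,0,-1],
    [0,0.05,0,0,0,0,-1],
  ],
)

```text
time_s: 3.82
eef_pos: [601.3, 129.7, 139.3]
ee_rot: [0.0, 1.0, -0.028, 0.0]
force: [2.4, -4.2, 1.8]
grip_width: -0.004
```

play_rows(
  deltas=[
    [0,0.05,0,0,0,0,-1],
    [0,0.04,0,0,0,0,-1],
  ],
)

```text
time_s: 3.98
eef_pos: [601.4, 130.4, 139.3]
ee_rot: [0.003, 1.0, -0.028, -0.0]
force: [-0.0, -25.4, 3.0]
grip_width: -0.003
```

play_rows(
  deltas=[
    [0,0.04,0,0,0,0,-1],
    [0,0.03,0,0,0,0,-1],
  ],
)

```text
time_s: 4.15
eef_pos: [601.4, 130.6, 139.4]
ee_rot: [0.005, 1.0, -0.028, -0.001]
force: [-2.1, -37.5, 5.0]
grip_width: -0.001
```

The force climbed sharply to 37 N with no further motion, so the carriage is at the stop. I'm backing off, lifting and re-measuring.

play_rows(
  deltas=[
    [0,-0.4,0,0,0,0,-1],
    [0,-0.8,0,0,0,0,-1],
    [0,-0.5,0.5,0,0,0,-1],
    [0,-0.4,0.7,0,0,0,-1],
    [-0.4,-0.6,0.5,0,0,0,-1],
    [-0.7,-0.5,0,0,0,0,-1],
    [-0.8,-0.5,0,0,0,0,-1],
    [0,0,0,0,0,0,-1],
  ],
)

```text
time_s: 4.82
eef_pos: [520.4, -12.9, 206.2]
ee_rot: [-0.001, 1.0, -0.029, -0.003]
force: [-0.2, 0.6, 1.0]
grip_width: -0.001
```

```bash
python3 - <<'E'
from m import *
from rig import capture,sensors
s=sensors.sense();print(s["eef_pos"],s["force"],s["wrist_torque"])
for n in("top","scene"):
    c=capture(n);np.savez(f"pics/{n}2.npz",**c);print(n)
    cv2.imwrite(f"pics/{n}2.png",cv2.resize(c["pixels"][215:315,130:330] if n=="top" else c["pixels"][150:400,250:530],None,fx=2.8,fy=2.8,interpolation=cv2.INTER_CUBIC)[:,:,::-1])
    W,fit=meas(c)
    for a in[("stop",79,90,(540,610,180,230)),("car",68,76,(500,640,90,189)),("peg",122,136,(480,540,80,150)),("post",150,175,(570,640,110,190)),("screwtop",100,125,(535,575,120,190))]:
        try: fit(*a)
        except Exception as e: print(a[0],"none")
E
```

```text
[520.41897676 -12.93125694 206.24652061] [-0.2326819   0.63009508  1.04154386] [-0.03744239  0.01331228  0.01020108]
top
stop 209 [array([572.71, 199.83]), array([20.82, 56.08]), np.float64(86.87)] [572.4 199.2]
car 317 [array([571.69, 172.34]), array([33.5 , 81.23]), np.float64(89.26)] [573.9 175.3]
peg 3 [array([514.65, 101.59]), array([1.41, 2.94]), np.float64(64.04)] [514.6 101.9]
post 59 [array([599.29, 149.84]), array([14.  , 14.22]), np.float64(84.48)] [599.4 149. ]
screwtop 22 [array([555.76, 159.86]), array([ 8.  , 18.31]), np.float64(68.78)] [555.6 160. ]
scene
stop 355 [array([576.21, 201.55]), array([21.35, 56.75]), np.float64(86.55)] [577.7 202.1]
car 1048 [array([573.57, 153.18]), array([70.25, 85.09]), np.float64(87.61)] [581.6 159.7]
peg 110 [array([514.99, 111.56]), array([20.78, 19.51]), np.float64(44.83)] [517.5 112.9]
post 149 [array([603.86, 152.18]), array([16.07, 15.4 ]), np.float64(50.57)] [605.6 153.4]
screwtop 87 [array([557.75, 154.33]), array([22.14, 20.98]), np.float64(24.72)] [558.1 155.1]
```

View pics/top2.png

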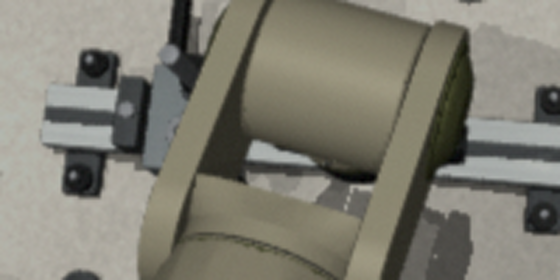

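The arm hides most of the top view. At its left the stop (130,108) and the carriage edge (150,115) look to be in contact. I'll check the scene view for a gap.

View pics/scene2.png

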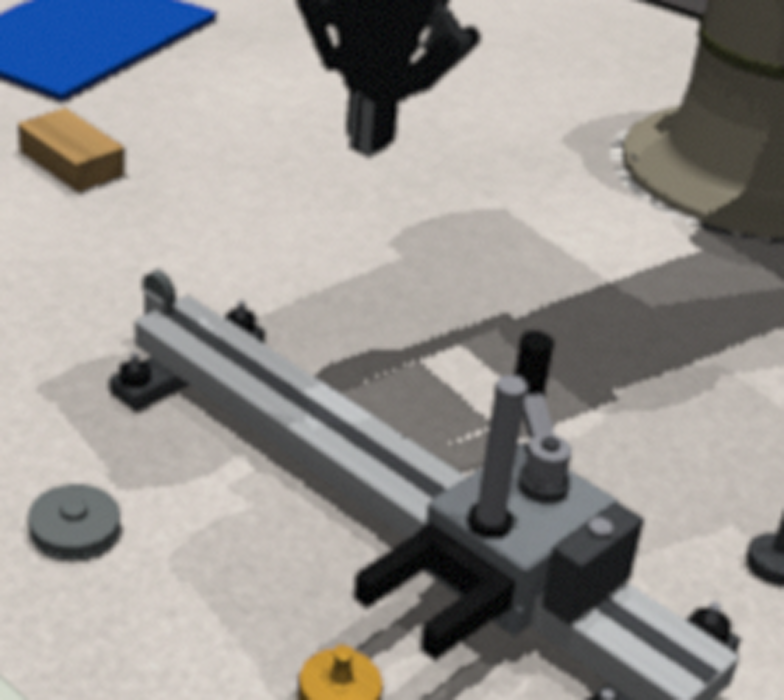

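I see no gap: the carriage face meets the stop at about (560,545), and the lever is still slack with the peg at (535,360). Next I bring the shut fingers down behind the peg on its −y side.

play_rows(
  deltas=[
    [-0.1,0.6,0,0,0,0,-1],
    [-0.1,0.6,0,0,0,0,-1],
    [0,0.5,-0.3,0,0,0,-1],
    [0,0,-0.7,0,0,0,-1],
    [0,0,-0.7,0,0,0,-1],
    [0,0,-0.7,0,0,0,-1],
    [0,0,-0.1,0,0,0,-1],
    [0,0,0,0,0,0,-1],
  ],
)

```text
time_s: 5.58
eef_pos: [517.0, 57.0, 106.2]
ee_rot: [-0.0, 1.0, -0.027, -0.002]
force: [0.0, 0.1, 0.3]
grip_width: 0.002
```

```bash
cat > tq.py <<'E'
from m import *
from rig import sensors
s=sensors.sense();p=s["eef_pos"];F=s["force"]
# contact ~ TCP + (0,12.5) in rig y ; screw at (555.6,153.5)
c=p[:2]+12.5*np.array([.055,.998]);r=(c-[555.6,153.5])/1e3
print(s["time_s"],p.round(1),"F",F.round(1),"M",s["wrist_torque"].round(2),"clockwise torque on lever",round(float(r[0]*F[1]-r[1]*F[0]),3))
E
python3 - <<'E'
import tq
from m import *
from rig import capture
c=capture("scene");cv2.imwrite("pics/s3.png",cv2.resize(c["pixels"][180:380,350:550],None,fx=3,fy=3,interpolation=cv2.INTER_CUBIC)[:,:,::-1])
E
```

```text
5.5833 [517.   57.  106.2] F [0.  0.1 0.3] M [-0.02  0.   -0.02] clockwise torque on lever -0.003
```

View pics/s3.png

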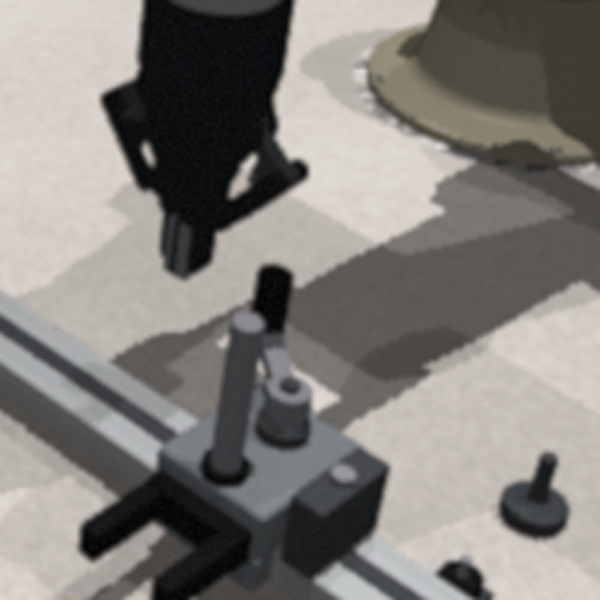

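The fingertips (185,265) are behind the peg (272,300), with the knuckles above the peg's top. I'll advance along the peg's arc.

play_rows(
  deltas=[
    [-0.05,0.24,0,0,0,0,-1],
    [-0.04,0.24,0,0,0,0,-1],
    [-0.04,0.24,0,0,0,0,-1],
    [0,0.06,0,0,0,0,-1],
    [-0.06,0.065,0,0,0,0,-1],
    [-0.06,0.065,0,0,0,0,-1],
    [-0.05,0.065,0,0,0,0,-1],
    [-0.04,0.065,0,0,0,0,-1],
  ],
)

```text
time_s: 6.3
eef_pos: [503.4, 97.8, 107.4]
ee_rot: [0.0, 1.0, -0.028, -0.0]
force: [-2.2, -3.3, 1.0]
grip_width: 0.002
```

play_rows(
  deltas=[
    [-0.04,0.065,0,0,0,0,-1],
    [-0.035,0.065,0,0,0,0,-1],
    [-0.03,0.065,0,0,0,0,-1],
    [-0.025,0.065,0,0,0,0,-1],
  ],
)

```text
time_s: 6.63
eef_pos: [498.2, 108.4, 107.1]
ee_rot: [-0.0, 1.0, -0.028, -0.0]
force: [-1.2, -2.6, -0.1]
grip_width: -0.002
```

```bash
python3 tq.py
```

```text
6.6333 [498.2 108.4 107.1] F [-1.2 -2.6 -0.1] M [-0.31  0.22 -0.01] clockwise torque on lever 0.106
```

play_rows(
  deltas=[
    [-0.02,0.06,0,0,0,0,-1],
    [-0.02,0.06,0,0,0,0,-1],
    [-0.015,0.05,0,0,0,0,-1],
  ],
)

```text
time_s: 6.88
eef_pos: [496.2, 115.3, 107.2]
ee_rot: [-0.0, 1.0, -0.028, -0.0]
force: [-1.0, -1.5, -0.5]
grip_width: -0.0
```

play_rows(
  deltas=[
    [-0.01,0.03,0,0,0,0,-1],
    [-0.005,0.03,0,0,0,0,-1],
  ],
)

```text
time_s: 7.05
eef_pos: [495.6, 117.5, 107.3]
ee_rot: [-0.0, 1.0, -0.028, 0.0]
force: [-1.7, -1.6, -0.2]
grip_width: -0.001
```

play_rows(
  deltas=[
    [-0.005,0.025,0,0,0,0,-1],
    [-0.005,0.025,0,0,0,0,-1],
  ],
)

```text
time_s: 7.22
eef_pos: [495.3, 119.4, 107.3]
ee_rot: [-0.0, 1.0, -0.028, 0.0]
force: [-1.6, -1.8, -0.1]
grip_width: -0.003
```

play_rows(
  deltas=[
    [-0.003,0.025,0,0,0,0,-1],
    [-0.002,0.025,0,0,0,0,-1],
  ],
)

```text
time_s: 7.38
eef_pos: [495.1, 121.4, 107.3]
ee_rot: [-0.0, 1.0, -0.028, 0.0]
force: [-0.6, -1.3, -0.2]
grip_width: 0.002
```

play_rows(
  deltas=[
    [0,0.025,0,0,0,0,-1],
    [0,0.025,0,0,0,0,-1],
  ],
)

```text
time_s: 7.55
eef_pos: [495.1, 123.4, 107.3]
ee_rot: [-0.0, 1.0, -0.028, 0.0]
force: [-1.1, -1.8, -0.3]
grip_width: -0.001
```

play_rows(
  deltas=[
    [0,0.025,0,0,0,0,-1],
    [0,0.025,0,0,0,0,-1],
  ],
)

```text
time_s: 7.72
eef_pos: [495.1, 125.4, 107.3]
ee_rot: [-0.0, 1.0, -0.028, 0.0]
force: [-0.4, -0.6, -0.1]
grip_width: -0.0
```

play_rows(
  deltas=[
    [0,0.025,0,0,0,0,-1],
    [0,0.025,0,0,0,0,-1],
  ],
)

```text
time_s: 7.88
eef_pos: [495.1, 127.4, 107.3]
ee_rot: [-0.0, 1.0, -0.028, 0.0]
force: [-0.7, -0.8, -0.9]
grip_width: -0.001
```

play_rows(
  deltas=[
    [0,0.025,0,0,0,0,-1],
    [0,0.025,0,0,0,0,-1],
  ],
)

```text
time_s: 8.05
eef_pos: [495.1, 129.4, 107.3]
ee_rot: [-0.0, 1.0, -0.028, 0.0]
force: [-1.6, -1.2, 0.0]
grip_width: 0.0
```

play_rows(
  deltas=[
    [0,0.025,0,0,0,0,-1],
    [0,0.025,0,0,0,0,-1],
  ],
)

```text
time_s: 8.22
eef_pos: [495.0, 131.4, 107.3]
ee_rot: [-0.0, 1.0, -0.028, 0.0]
force: [-0.8, -1.0, 0.1]
grip_width: 0.0
```

play_rows(
  deltas=[
    [0.003,0.025,0,0,0,0,-1],
    [0.003,0.025,0,0,0,0,-1],
  ],
)

```text
time_s: 8.38
eef_pos: [495.3, 133.5, 107.3]
ee_rot: [-0.0, 1.0, -0.028, 0.0]
force: [-0.4, -1.5, -0.6]
grip_width: -0.0
```

play_rows(
  deltas=[
    [0.003,0.025,0,0,0,0,-1],
    [0.003,0.025,0,0,0,0,-1],
  ],
)

```text
time_s: 8.55
eef_pos: [495.5, 135.3, 107.3]
ee_rot: [0.0, 1.0, -0.028, -0.0]
force: [-2.3, -2.5, -0.2]
grip_width: -0.001
```

play_rows(
  deltas=[
    [0.005,0.025,0,0,0,0,-1],
    [0.005,0.025,0,0,0,0,-1],
  ],
)

```text
time_s: 8.72
eef_pos: [495.5, 136.8, 107.3]
ee_rot: [0.001, 1.0, -0.028, -0.001]
force: [-4.6, -8.0, 3.6]
grip_width: -0.001
```

It nips at TCP y ≈ 135. From here I load gently and read the torque.

play_rows(
  deltas=[
    [0,0.012,0,0,0,0,-1],
    [0,0,0,0,0,0,-1],
  ],
)

```text
time_s: 8.88
eef_pos: [495.5, 136.9, 107.3]
ee_rot: [0.001, 1.0, -0.027, -0.001]
force: [-4.2, -8.1, 3.4]
grip_width: -0.004
```

```bash
python3 tq.py
```

```text
8.8833 [495.5 136.9 107.3] F [-4.2 -8.1  3.4] M [-1.33  0.74 -0.01] clockwise torque on lever 0.464
```

play_rows(
  deltas=[
    [0,0.015,0,0,0,0,-1],
    [0,0,0,0,0,0,-1],
  ],
)

```text
time_s: 9.05
eef_pos: [495.4, 137.3, 107.3]
ee_rot: [0.001, 1.0, -0.028, -0.001]
force: [-5.5, -10.2, 3.4]
grip_width: -0.001
```

```bash
python3 tq.py
```

```text
9.05 [495.4 137.3 107.3] F [ -5.5 -10.2   3.4] M [-1.56  0.74  0.05] clockwise torque on lever 0.584
```

play_rows(
  deltas=[
    [0,0.018,0,0,0,0,-1],
    [0,0,0,0,0,0,-1],
  ],
)

```text
time_s: 9.22
eef_pos: [495.4, 137.8, 107.3]
ee_rot: [0.001, 1.0, -0.028, -0.001]
force: [-4.9, -11.8, 3.5]
grip_width: 0.002
```

```bash
python3 tq.py
```

```text
9.2167 [495.4 137.8 107.3] F [ -4.9 -11.8   3.5] M [-1.78  0.78  0.07] clockwise torque on lever 0.689
```

play_rows(
  deltas=[
    [0,0.02,0,0,0,0,-1],
    [0,0,0,0,0,0,-1],
    [0,0,0,0,0,0,-1],
  ],
)

```text
time_s: 9.47
eef_pos: [495.4, 138.3, 107.3]
ee_rot: [0.002, 1.0, -0.028, -0.001]
force: [-5.0, -13.5, 3.1]
grip_width: 0.001
```

```bash
python3 tq.py
```

```text
9.4667 [495.4 138.3 107.3] F [ -5.  -13.5   3.1] M [-1.98  0.89  0.08] clockwise torque on lever 0.79
```

0.79 N m applied; now I hold it for about 2 s.

play_rows(
  deltas=[
    [0,0.004,0,0,0,0,-1],
    [0,0,0,0,0,0,-1],
    [0,0,0,0,0,0,-1],
    [0,0,0,0,0,0,-1],
    [0,0,0,0,0,0,-1],
    [0,0,0,0,0,0,-1],
    [0,0,0,0,0,0,-1],
    [0,0,0,0,0,0,-1],
  ],
)

```text
time_s: 10.13
eef_pos: [495.4, 138.4, 107.3]
ee_rot: [0.002, 1.0, -0.028, -0.001]
force: [-5.0, -14.2, 3.5]
grip_width: -0.003
```

play_rows(
  deltas=[
    [0,0,0,0,0,0,-1],
    [0,0,0,0,0,0,-1],
    [0,0,0,0,0,0,-1],
    [0,0,0,0,0,0,-1],
    [0,0,0,0,0,0,-1],
    [0,0,0,0,0,0,-1],
    [0,0,0,0,0,0,-1],
    [0,0,0,0,0,0,-1],
  ],
)

```text
time_s: 10.8
eef_pos: [495.4, 138.4, 107.3]
ee_rot: [0.002, 1.0, -0.028, -0.001]
force: [-4.6, -14.2, 3.7]
grip_width: -0.002
```

play_rows(
  deltas=[
    [0,0,0,0,0,0,-1],
    [0,0,0,0,0,0,-1],
    [0,0,0,0,0,0,-1],
    [0,0,0,0,0,0,-1],
    [0,0,0,0,0,0,-1],
    [0,0,0,0,0,0,-1],
    [0,0,0,0,0,0,-1],
    [0,0,0,0,0,0,-1],
  ],
)

```text
time_s: 11.47
eef_pos: [495.4, 138.4, 107.3]
ee_rot: [0.002, 1.0, -0.028, -0.001]
force: [-5.2, -12.6, 3.5]
grip_width: -0.003
```

```bash
python3 tq.py
```

```text
11.4667 [495.4 138.4 107.3] F [ -5.2 -12.6   3.5] M [-2.06  0.81  0.08] clockwise torque on lever 0.735
```

It held for 2 s at about 0.8 N m with the position steady and no give. I'll release it slowly and retreat.

play_rows(
  deltas=[
    [0,-0.03,0,0,0,0,-1],
    [0,-0.04,0,0,0,0,-1],
    [0,-0.06,0,0,0,0,-1],
    [0,-0.15,0,0,0,0,-1],
    [0,-0.4,0,0,0,0,-1],
    [0,-0.6,0,0,0,0,-1],
    [0,-0.3,0.7,0,0,0,-1],
    [0,0,0.9,0,0,0,-1],
  ],
)

```text
time_s: 12.13
eef_pos: [494.9, 75.0, 170.1]
ee_rot: [-0.0, 1.0, -0.029, -0.002]
force: [-0.4, 0.1, 0.4]
grip_width: 0.004
```

play_rows(
  deltas=[
    [0,-0.3,0.7,0,0,0,-1],
    [-0.2,-0.9,0.2,0,0,0,-1],
    [-0.2,-0.9,0,0,0,0,-1],
    [-0.2,-0.9,0,0,0,0,-1],
    [-0.2,-0.9,0,0,0,0,-1],
    [0,0,0,0,0,0,-1],
    [0,0,0,0,0,0,-1],
  ],
)

```text
time_s: 12.72
eef_pos: [463.9, -80.6, 207.4]
ee_rot: [-0.0, 1.0, -0.029, 0.0]
force: [0.5, 0.9, 0.6]
grip_width: 0.001
```

```bash
python3 - <<'E'
import tq
from m import *
from rig import capture
for n in("top","scene"):
    c=capture(n);print(n)
    if n=="top": cv2.imwrite("pics/top4.png",c["pixels"][:,:,::-1])
    else: cv2.imwrite("pics/s4.png",cv2.resize(c["pixels"][150:420,240:560],None,fx=2.2,fy=2.2,interpolation=cv2.INTER_CUBIC)[:,:,::-1])
    W,fit=meas(c)
    for a in[("stop",79,90,(540,610,180,230)),("car",68,76,(500,640,90,189)),("peg",122,136,(480,540,80,190)),("post",150,175,(570,640,110,190))]:
        try: fit(*a)
        except Exception as e: print(a[0],"none")
E
```

```text
12.7167 [463.9 -80.6 207.4] F [0.5 0.9 0.6] M [ 0.05 -0.    0.02] clockwise torque on lever 0.028
top
stop 206 [array([573.41, 200.05]), array([20.59, 55.49]), np.float64(85.81)] [573.6 199.6]
car 781 [array([570.52, 153.3 ]), array([72.73, 84.32]), np.float64(86.57)] [570.3 149.9]
peg 76 [array([494.72, 156.7 ]), array([18.62, 18.42]), np.float64(37.13)] [494.5 156.7]
post 61 [array([599.95, 149.47]), array([14.54, 14.19]), np.float64(3.06)] [599.1 149.2]
scene
stop 358 [array([576.17, 201.55]), array([21.11, 56.65]), np.float64(86.3)] [577.6 202.1]
car 1046 [array([573.66, 152.9 ]), array([69.84, 86.11]), np.float64(88.06)] [581.5 159.7]
peg 116 [array([497.1 , 159.03]), array([18.69, 19.94]), np.float64(80.22)] [499.5 159.3]
post 151 [array([603.82, 152.04]), array([15.5 , 15.62]), np.float64(13.56)] [605.6 153.4]
```

View pics/s4.png

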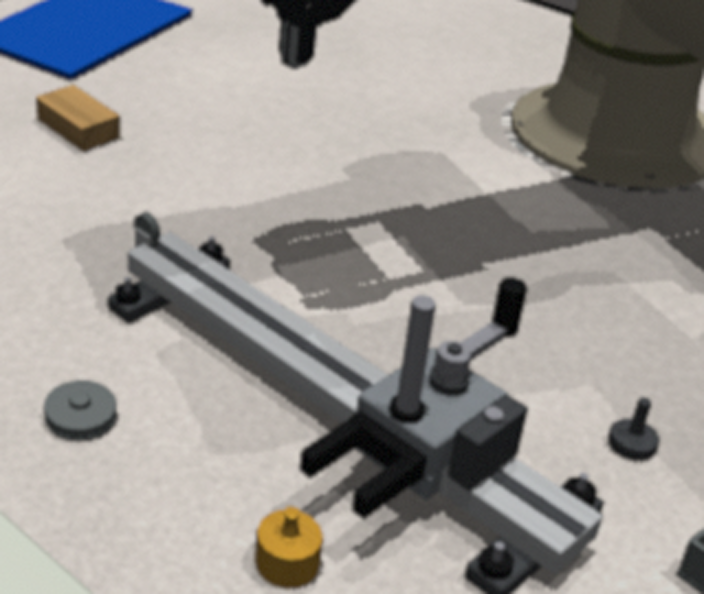

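View pics/top4.png

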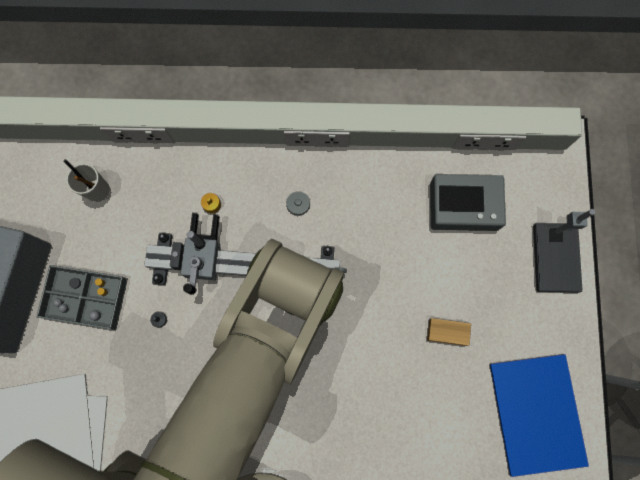

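The carriage sits flush against the stop and the lever points across the track at its nip. The weight (210,202), pulley (298,203), foot (159,320) and block (449,331) are at the same pixels as at the start, and the robot is clear. I'm handing the job in.

```bash
python3 -c "from rig import order;print(order.finish_job())"
```

```text
the job is handed in; nothing more can be done
None
```

I slid the carriage to the end stop with the lever still slack, then nipped the clamp, loaded it to about 0.8 N m and held that for about 2 s. I handed the job in at about 13 s on the robot's clock; it gave no verdict.

- **Carriage:** I pushed it by the post with the fingers shut. It moved about 103 mm at roughly 4–5 N, then stopped dead. I pressed on to 37 N there, more than needed, before backing off.
- **Clamp load:** I pushed the peg clockwise until it nipped. The three readings during the hold gave roughly 0.73 to 0.83 N m, with the spread looking like sensor noise. No reading came near 1.2 N m. The tool position stayed steady to 0.1 mm, so the screw did not give. I judged the load by the force at the lever, and took no separate reading of the screw's twist.
- **Final checks:**
  - The camera shows the carriage flush with the stop.
  - The post did not move measurably between reaching the stop and the end.
  - The peg is where it nipped, to within the camera error.
  - The four loose things are at the same image positions as at the start.
  - The arm is clear, and its force reading is about zero.
- **Disagreements:** The two cameras differ by 2–4 mm. Their centre-to-centre distances from carriage to stop came out at 47–49 mm against the nominal 45 mm. I put that down to calibration and edge effects, because the push met a hard stop and no gap is visible.

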